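Change the feed of the clay extruder

TASK

The feed lever of the bench-top clay extruder stands in the left-hand track of its H-shaped gate, in the slot nearer the robot. Push the lever through the gate into the slot marked with the blue dot, fully home, and leave it there; do not put it into the red slot on the way. Push it gently with the fingertips or the outside of the fingers: never take the knob or stem between the fingers, do not force it, and leave the jar, cup and timer standing where they are.

Things in the scene. Friction and masses are not known exactly. Their poses are not given: they have to be found in the camera images.
- extruder: Bench-top clay extruder, fixed to the table: green housing 180 (x) x 170 (y) x 80 mm high, at its left (+y) a steel barrel and hopper up to 101 mm high, 130 mm from the origin. Origin on the table under the housing's centre, x axis away from the robot, y to the left; turned by up to 0.35 rad either way.
- gate (a point): Centre of the gate plate's upper face, 95 mm above the extruder's origin. Plate 124 (x) x 112 (y) mm with an H-shaped opening: two tracks along the extruder's x at y = +24 and -24 mm, each from x = -34 to +34 mm (so four slots), joined by one cross channel along y at x = 0. Tracks 15 mm wide, channel 18 mm, inner corners rounded; the plate really guides the stem.
- lever_fore (a joint): Lean of the lever along the extruder's x, rad: positive = top away from the robot, 0 = in line with the cross channel, -0.35 = fully home in a near slot, +0.35 in a far slot (stopped by the slot's end). It can cross sideways while within about 0.1 of 0. Stiff hinge without spring: stays where left; moving the knob takes about 2 N.
- lever_side (a joint): Lean of the lever along the extruder's y, rad: positive = top to the left, about +0.32 = in the left track (where it starts), -0.32 = in the right track. Same stiff hinge, about 2 N at the knob.
- knob (a point): Centre of the lever's black ball knob, 34 mm in diameter, on a round steel stem of 10 mm diameter. The lever pivots 20 mm above the table over the extruder's origin; the knob is 145 mm from the pivot: 165 mm over the table when upright, about 149 mm when home in a slot, there about 50 mm fore or aft of the centre and 43 mm beside it.
- stem_gate (a point): Point on the stem's axis 73 mm from the pivot, at about the height of the gate plate.
- stem_mid (a point): Point on the bare stem's axis, 105 mm from the pivot, half-way between the gate plate and the knob.
- blue_dot: Blue disc, 17 mm wide, 1.5 mm thick, flat on the gate plate just beyond the end of the slot the lever must go into: 47 mm from the cross channel's middle line, always on the right-hand track, at its far or its near end (changes with the start).
- red_dot: Red disc like the blue one, at the other end of the right-hand track: the wrong slot.
- glaze_jar: Glaze jar with black lid, 51 mm wide, 60 mm high, standing loose behind the extruder; origin under its centre. Leave alone.
- bisque_cup: Small fired clay cup with a blue band, 67 mm wide, 61 mm high, standing loose in front of the extruder; origin under its centre. Leave alone.
- drying_timer: Round kitchen timer with green dial, 63 mm wide, 43 mm high, standing loose behind the extruder; origin under its centre. Leave alone.

How it is judged:
By the outcome, as a careful person would: the job done as asked, in the order asked, and still so for the second after the job is handed in, with the robot touching nothing.
It also fails if it takes over 51 s, if anything falls off the work surface, if the arm or the gripper's body presses on something with over 40 N, if the wrist force passes 120 N, or if a joint passes its speed limit or range.

ROBOT

A 7-joint arm with a two-finger parallel gripper is mounted at the origin on a cart in front of the work surface, level with it; the furniture and walls round the work are solid. World frame = base frame: x ahead of the robot, y to its left, z up, the work surface at z = 0. Lengths are in m, angles in rad, forces in N, time in s.
With the tool pointing down it reaches from about 0.4 to 0.9 m from the base axis. Payload 5.6 kg.
Tool frame: the origin (TCP) lies midway between the tips of the shut fingers; the grasp point (between the pads) lies 19 mm behind it; z points along the fingers, y is the line along which they close (so a half turn about z gives the same grasp; the last joint's range is limited). The gripper opens to 92 mm and grips with 3 to 60 N. Pads are 20 mm wide; open, the fingers measure 128 mm over their backs; the gripper's body (75 mm by 189 mm) begins 69 mm behind the grasp point.
Start: joints at [-1.146, 0.468, -0.012, 1.603, 0.006, 1.071, -0.056], TCP at [0.293, 0.58, 0.215] pointing down, gripper open.
Joint ranges: [-2.53, 2.53], [-0.31, 2.02], [-1.57, 1.55], [0.28, 2.44], [-1.29, 4.43], [0.15, 1.84], [-2.92, 2.92]. Speed limits (rad/s): [2.57, 2.57, 3.14, 3.14, 3.14, 3.14, 3.14].

INTERFACE

Orientations are given as a rotation vector (axis times angle).
In Python, from plant import r gives the robot as it stands. The module is installed in compiled form; this text tells all that it offers.
- The arm moves only by the tool drive_tool, never from a script. Its argument "plan" is one flat list of numbers, 7 for each row, row after row: the turn, a rotation vector about the world's x, y, z in degrees, then the shift along the world's x, y, z in m, then the finger opening in m, from 0 to 0.0919. A call has 1 to 8 rows; each row shifts and turns the commanded pose from where the row before left it; what a row does not reach is not made up. A row lasts 1/10 s, in which the tool goes at most 50 mm and 8.59 degrees, less where a joint would pass 70% of its speed; a pose out of reach is approached as far as the arm can. A call is refused whole if a number of a shift passes 0.05 or a number of a turn 8.59, either way. A call with a gripper value outside its range is refused whole. The fingers move at their own pace and stop on an object; "grip_force" is the grip in N (left out, the last holds). Time passes only in rows, so rows that do not move let the fingers close. It gives the time, the measured TCP pose, the force, the opening and the grip force at its end, in the units of the state.
- r.observe(): the state, without advancing time (a new reading comes with each control period).
- r.capture(name): name is "scene" or "top" or "wrist"; returns (picture, depth): 384x512x3 uint8, red, green, blue; 384x512 float32, m along the optical axis (not along the pixel's ray), 0 where there is no reading.
- r.camera_info(name): a dict with "intrinsics" (3x3 intrinsics, pixels), "R" (3x3) and "t" (3): a world point X has camera coordinates R X + t. Camera axes: x right, y down, z forward; pixel columns grow to the right and rows downward; lengths in m; the calibration is good to about 2 mm. A picture is of the moment at which its call begins: read the wrist's pose just before it. camera_info takes no time and is no camera call; for the wrist camera it gives the pose at the moment of the call.
- r.finish_job(): hands the job in; it is judged then, once.
Trained networks look in the newest picture that a camera, given by its name, has taken for a name from the list of things; names that differ only in an ending like _2 or _b are one class to them, and where a whole thing is asked for, a point or a joint stands for the part that bears it (a point fixed in the world has none). Each returns a list of dicts, best first, with "p" (0 to 1); they miss things now and then, are a little off and sometimes report something else, mostly with a low value. They report only what shows in the picture. A call takes as long as a camera call.
- r.recognise(label, camera): "bbox" ([left, top, width, height] in pixels, round what is visible of it).
- r.trace(label, camera): "pixels" (384x512 bool, what is visible of it) and "bbox" ([left, top, width, height] in pixels, round what is visible of it).
- r.spot_point(label, camera): "point" ([column, row] in pixels: a listed point, or the origin of a listed thing).
The state is a dict: "t": time; "joints": joint angles; "dq": joint speeds; "effort": joint torques, N m; "ee_pos": TCP position; "orientation": TCP orientation; "ft_force": force on the tool from outside, world axes, zero at the start; "torque": the same for the moment, N m; "width": finger opening in m; "finger_force": force on a finger pad.
Only numpy, scipy, OpenCV 4.12 (cv2) and the standard library are available. Lean on these libraries where they do the work, as an engineer would, in place of code of your own. Each camera call takes 0.05 s, during which the arm holds its last target. There are 200 camera calls.

## Working session

There is one attempt and no reset: what is moved stays moved. The work goes in short steps, Python scripts to look and compute and a tool call to move; the robot and the scene stay as the last step left them, time stands still between calls to the robot, and variables do not carry over. Pictures are saved under pics/ and viewed, at most 10 in all, crops included, and the job is handed in when it is done.

Besides the shell and the picture viewer there is one more tool, called after "Call:" by a JSON object that holds its "op" and its "data". drive_tool: Moves the arm, as the interface text tells. Its arguments: {"type":"object","properties":{"plan":{"type":"array"},"grip_force":{"type":"number"}},"required":["plan"]}

```bash
mkdir -p pics
cat > h.py <<'E'
import numpy as np, cv2
from plant import r
def px2w(cam,u,v,z=None,depth=None):
    c=r.camera_info(cam);K=np.array(c["intrinsics"]);R=np.array(c["R"]);t=np.array(c["t"])
    d=np.linalg.inv(K)@np.array([u,v,1.])
    if depth is not None: return R.T@(d*depth-t)
    o=-R.T@t; w=R.T@d
    return o+w*(z-o[2])/w[2]
def proj(cam,X):
    c=r.camera_info(cam);p=np.array(c["intrinsics"])@(np.array(c["R"])@np.array(X)+np.array(c["t"]));return p[:2]/p[2]
E
python3 - <<'E'
from h import *
np.set_printoptions(precision=3,suppress=True)
ims=[]
for cam in ["top","scene"]:
    im,d=r.capture(cam); cv2.imwrite(f"pics/{cam}0.png",im[:,:,::-1])
    for l,z in [("gate",.095),("knob",.149),("extruder",0),("stem_mid",.119),("stem_gate",.085),("blue_dot",.0965),("red_dot",.0965),("glaze_jar",0),("bisque_cup",0),("drying_timer",0)]:
        for q in r.spot_point(l,cam)[:1]:
            u,v=q["point"]; print(cam,l,round(q["p"],2),np.array([u,v]),px2w(cam,u,v,z))
o=r.observe(); print(o["t"],o["ee_pos"],o["orientation"],o["width"])
E
```

```text
top gate 0.9 [272.6 190.9] [ 0.601 -0.026  0.095]
top knob 0.69 [251.5 190.8] [0.587 0.026 0.149]
top extruder 0.91 [271.7 203.2] [ 0.587 -0.029  0.   ]
top stem_mid 0.75 [260.6 196.4] [0.581 0.004 0.119]
top stem_gate 0.54 [263.2 197.9] [ 0.584 -0.003  0.085]
top blue_dot 0.61 [290.7 180.4] [ 0.629 -0.071  0.097]
top red_dot 0.59 [280.2 217.7] [ 0.534 -0.046  0.097]
top glaze_jar 0.69 [308.3 153.4] [ 0.734 -0.129  0.   ]
top bisque_cup 0.56 [270.  255.6] [ 0.444 -0.027  0.   ]
top drying_timer 0.55 [269.  146.9] [ 0.749 -0.017  0.   ]
scene gate 0.72 [249.  211.4] [ 0.587 -0.026  0.095]
scene knob 0.97 [222.  179.4] [0.569 0.029 0.149]
scene extruder 0.92 [249.  240.5] [ 0.588 -0.026  0.   ]
scene stem_mid 0.66 [234.7 190.9] [0.585 0.013 0.119]
scene stem_gate 0.56 [237.4 206.4] [0.583 0.003 0.085]
scene blue_dot 0.45 [277.7 212.4] [ 0.627 -0.063  0.097]
scene red_dot 0.61 [231.1 230.2] [ 0.534 -0.041  0.097]
scene glaze_jar 0.89 [336.4 233.2] [ 0.738 -0.124  0.   ]
scene bisque_cup 0.67 [188.9 277.9] [ 0.445 -0.021  0.   ]
scene drying_timer 0.71 [307.8 204.8] [ 0.744 -0.033  0.   ]
1.1 [0.293 0.58  0.215] [0.728 3.056 0.   ] 0.09194062209564842
```

View pics/top0.png

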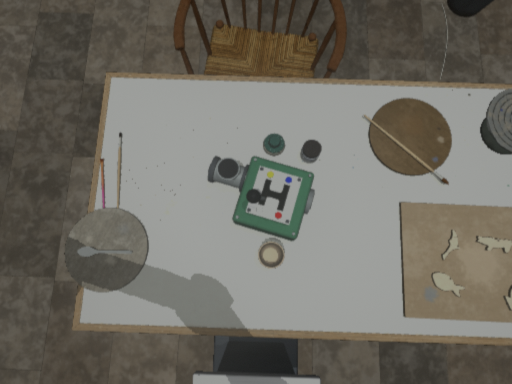

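View pics/scene0.png

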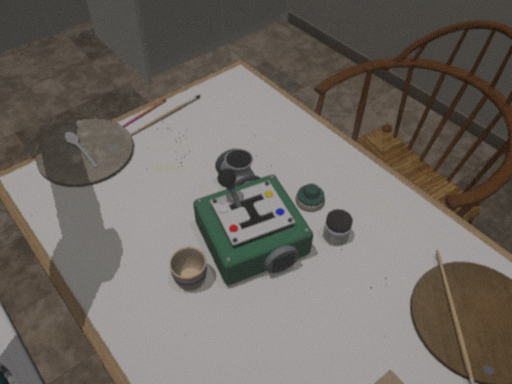

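The top view shows the blue dot at the far right (289,180), the red at the near right (278,215), and the knob at the near left (254,196). The extruder is yawed by about -0.26 rad. I'll refine this by colour.

Run:
```python
from h import *
np.set_printoptions(precision=3,suppress=True)
for cam in ["top","scene"]:
    im,d=r.capture(cam); I=im.astype(int)
    P={}
    for l,pt in [("blue_dot",(289,180) if cam=="top" else (280,212)),("red_dot",(278,215) if cam=="top" else (234,229))]:
        R,G,B=I[...,0],I[...,1],I[...,2]
        m=(B-R>50) if l=="blue_dot" else (R-G>60)
        yy,xx=np.mgrid[:384,:512]; m&=np.hypot(xx-pt[0],yy-pt[1])<12
        u,v=xx[m].mean(),yy[m].mean(); P[l]=px2w(cam,u,v,.0965); print(cam,l,m.sum(),u,v,P[l])
    e=P["blue_dot"]-P["red_dot"]; yaw=np.arctan2(e[1],e[0]); L=np.linalg.norm(e)
    ex=np.array([np.cos(yaw),np.sin(yaw)]);ey=np.array([-ex[1],ex[0]])
    C=(P["blue_dot"]+P["red_dot"])[:2]/2+.024*ey
    print("yaw",yaw,L,"C",C,"knob exp",C-.0467*ex+.0435*ey)
    for k in r.trace("knob",cam)[:1]:
        m=k["pixels"]; dark=m&(I.sum(2)<150)
        for mm in (m,dark):
            v,u=np.where(mm); dd=np.median(d[mm]); print("knob",mm.sum(),u.mean(),v.mean(),k["bbox"],px2w(cam,u.mean(),v.mean(),.149),px2w(cam,u.mean(),v.mean(),depth=dd+.01))
print(r.observe()["t"])
```

```text
top blue_dot 29 288.3103448275862 179.44827586206895 [ 0.631 -0.065  0.097]
top red_dot 29 277.58620689655174 214.72413793103448 [ 0.541 -0.04   0.097]
yaw -0.27125278208320197 0.09373466889069836 C [ 0.592 -0.029] knob exp [0.559 0.025]
knob 165 254.06666666666666 196.42424242424244 [246.1, 185.2, 18.7, 16.9] [0.574 0.019 0.149] [0.573 0.019 0.157]
knob 125 253.296 195.84 [246.1, 185.2, 18.7, 16.9] [0.575 0.021 0.149] [0.574 0.021 0.158]
scene blue_dot 44 279.6363636363636 211.25 [ 0.631 -0.063  0.097]
scene red_dot 47 233.17021276595744 227.87234042553192 [ 0.54  -0.039  0.097]
yaw -0.2596986431218581 0.0938844139804761 C [ 0.592 -0.028] knob exp [0.558 0.026]
knob 426 229.30281690140845 184.22535211267606 [212.9, 168.0, 29.5, 39.2] [0.572 0.011 0.149] [0.574 0.014 0.146]
knob 240 227.05 178.425 [212.9, 168.0, 29.5, 39.2] [0.578 0.025 0.149] [0.574 0.02  0.156]
1.3
```

Call:
{"op": "drive_tool", "data": {"plan": [0,0,4,0.02,-0.05,0,0,0,0,4,0.02,-0.05,0,0,0,0,4,0.02,-0.05,0,0,0,0,0,0.02,-0.05,0,0,0,0,0,0.02,-0.05,0,0,0,0,0,0.02,-0.05,0,0,0,0,0,0.02,-0.05,0,0,0,0,0,0.02,-0.05,0,0], "grip_force": 10}}

```text
t: 2.1
ee_pos: [0.4422, 0.2069, 0.215]
orientation: [0.404, 3.115, 0.001]
ft_force: [0.7, 0.2, 0.2]
width: 0.03
finger_force: 0.0
```

Call:
{"op": "drive_tool", "data": {"plan": [0,0,0,0.03,-0.045,0,0,0,0,0,0.03,-0.045,0,0,0,0,0,0.02,-0.045,0,0,0,0,0,0.01,-0.039,0,0,0,0,0,0,0,-0.04,0,0,0,0,0,0,-0.038,0,0,0,0,0,0,0,0]}}

```text
t: 2.8
ee_pos: [0.5237, 0.0408, 0.1326]
orientation: [-0.405, -3.107, 0.004]
ft_force: [0.4, 0.8, 0.2]
width: 0.0004
finger_force: 0.0
```

```bash
cat > k.py <<'E'
from h import *
import sys
np.set_printoptions(precision=3,suppress=True)
C=np.array([.592,-.028]);y=-.265;ex=np.array([np.cos(y),np.sin(y)]);ey=np.array([-ex[1],ex[0]])
def rel(p): return np.array([(p[:2]-C)@ex,(p[:2]-C)@ey])
o=r.observe(); print("t",o["t"],"tcp",o["ee_pos"],"rel",rel(np.array(o["ee_pos"])))
out=[]
for cam in ["scene","top"]:
    im,d=r.capture(cam)
    a,b=(proj(cam,[.592,-.028,.12])).astype(int); c=im[b-80:b+80,a-80:a+80,::-1]; out.append(cv2.resize(c,(400,400),interpolation=cv2.INTER_CUBIC))
    for k in r.spot_point("knob",cam)[:1]: print(cam,"knob",k["p"],k["point"],rel(px2w(cam,*k["point"],.16)))
cv2.imwrite(sys.argv[1],np.hstack(out))
E
python3 k.py pics/a1.png
```

```text
t 2.8 tcp [0.524 0.041 0.133] rel [-0.084  0.049]
scene knob 0.64 [224.7, 175.3] [-0.032  0.047]
```

View pics/a1.png

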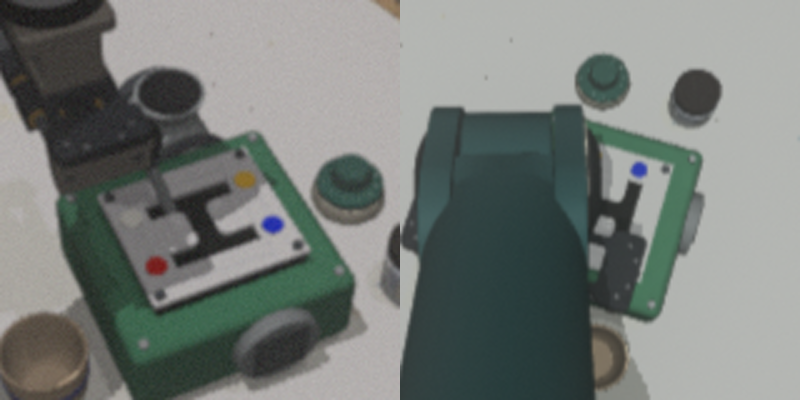

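Call:
{"op": "drive_tool", "data": {"plan": [0,0,0,0.008,-0.006,0,0,0,0,0,0.008,-0.003,0,0,0,0,0,0.007,-0.002,0,0,0,0,0,0.006,-0.002,0,0,0,0,0,0.006,-0.0015,0,0,0,0,0,0.006,-0.0015,0,0,0,0,0,0.006,-0.0015,0,0,0,0,0,0,0,0,0]}}

```text
t: 3.8
ee_pos: [0.5751, 0.0238, 0.1365]
orientation: [0.405, 3.115, -0.0]
ft_force: [-0.5, 0.0, 1.1]
width: 0.0003
finger_force: 0.3
```

```bash
python3 k.py pics/a2.png
```

```text
t 3.8 tcp [0.575 0.024 0.136] rel [-0.03   0.046]
scene knob 0.24 [248.6, 211.1] [-0.026 -0.046]
```

View pics/a2.png

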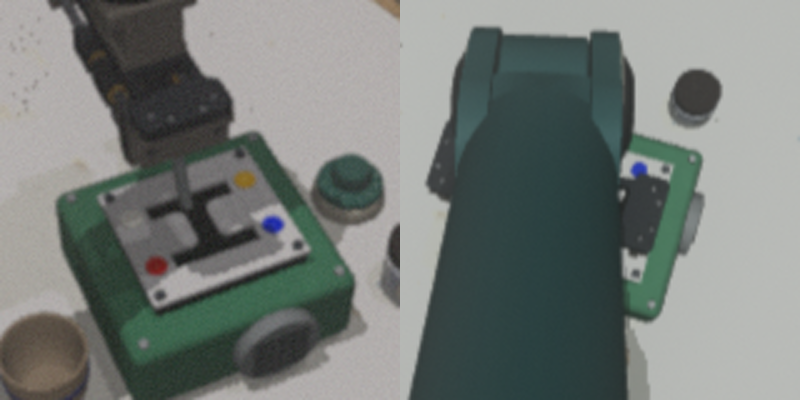

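Call:
{"op": "drive_tool", "data": {"plan": [0,0,0,-0.019,0.005,0,0,0,0,0,-0.02,0.0055,0,0,0,0,0,0.008,0.029,0,0,0,0,0,0.008,0.029,0,0,0,0,0,0.0,0.0,0,0,0,0,0,0.034,-0.009,0,0,0,0,0,0.034,-0.009,0,0,0,0,0,0,0,0,0]}}

```text
t: 4.8
ee_pos: [0.6227, 0.0715, 0.1367]
orientation: [0.409, 3.111, -0.002]
ft_force: [-0.1, 0.0, -0.7]
width: 0.0005
finger_force: 0.0
```

```bash
python3 k.py pics/a3.png
```

```text
t 4.8 tcp [0.623 0.072 0.137] rel [0.004 0.104]
scene knob 0.61 [236.6, 170.2] [-0.008  0.05 ]
top knob 0.43 [253.7, 180.6] [0.004 0.052]
```

View pics/a3.png

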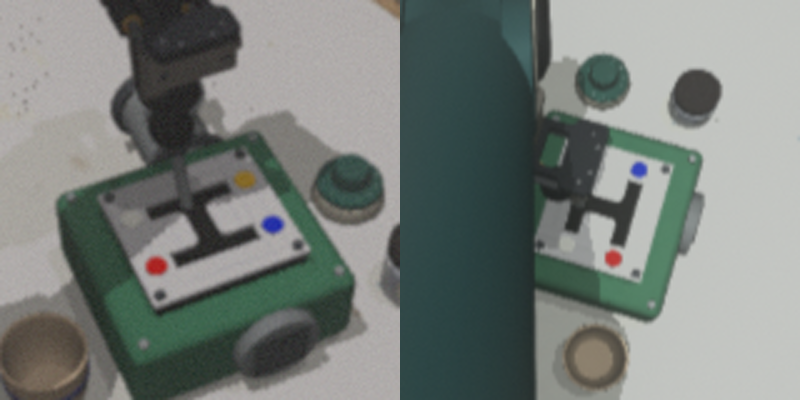

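Call:
{"op": "drive_tool", "data": {"plan": [0,0,0,-0.0065,-0.009,0,0,0,0,0,-0.0025,-0.009,0,0,0,0,0,-0.0025,-0.009,0,0,0,0,0,-0.0025,-0.009,0,0,0,0,0,-0.0025,-0.009,0,0,0,0,0,-0.0025,-0.009,0,0,0,0,0,-0.0025,-0.009,0,0,0,0,0,-0.0025,-0.009,0,0]}}

```text
t: 5.8
ee_pos: [0.5949, 0.0016, 0.1365]
orientation: [-0.405, -3.115, 0.0]
ft_force: [0.1, 2.0, 2.8]
width: 0.0005
finger_force: 1.2
```

Call:
{"op": "drive_tool", "data": {"plan": [0,0,0,-0.0025,-0.009,0,0,0,0,0,-0.002,-0.007,0,0,0,0,0,-0.0015,-0.006,0,0,0,0,0,0,0,0,0]}}

```text
t: 6.2
ee_pos: [0.5884, -0.0211, 0.1362]
orientation: [-0.407, -3.114, 0.002]
ft_force: [0.3, -0.6, 0.1]
width: 0.0008
finger_force: 0.0
```

```bash
python3 k.py pics/a4.png
```

```text
t 6.2 tcp [ 0.588 -0.021  0.136] rel [-0.005  0.006]
scene knob 0.65 [254.7, 196.6] [-0.004 -0.021]
```

View pics/a4.png

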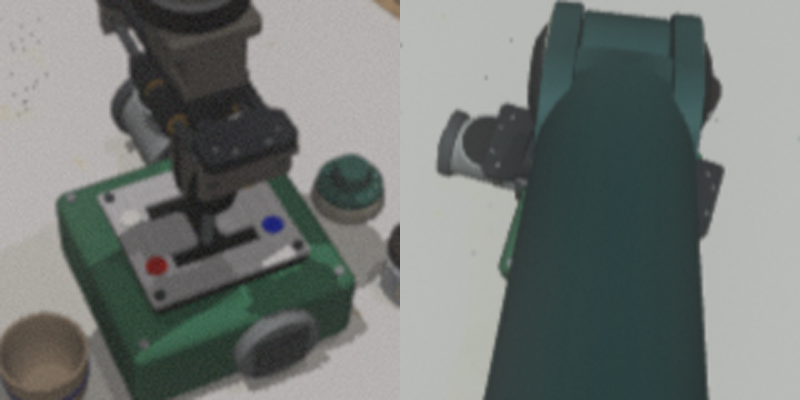

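Call:
{"op": "drive_tool", "data": {"plan": [0,0,0,-0.001,-0.005,0,0,0,0,0,-0.001,-0.005,0,0,0,0,0,-0.001,-0.003,0,0,0,0,0,0,0,0,0]}}

```text
t: 6.8
ee_pos: [0.5859, -0.0332, 0.1366]
orientation: [-0.406, -3.115, 0.001]
ft_force: [-0.1, 0.2, -0.2]
width: 0.0005
finger_force: 0.0
```

Call:
{"op": "drive_tool", "data": {"plan": [0,0,0,-0.001,-0.002,0,0,0,0,0,0,0,0,0]}}

```text
t: 7.0
ee_pos: [0.5852, -0.0347, 0.1367]
orientation: [0.405, 3.115, -0.0]
ft_force: [0.4, 0.7, -0.8]
width: 0.0004
finger_force: 0.3
```

Call:
{"op": "drive_tool", "data": {"plan": [0,0,0,0.0065,0.024,0,0,0,0,0,0,0,0,0,0,0,0,-0.034,0.009,0,0,0,0,0,-0.034,0.009,0,0,0,0,0,0,0,0,0,0,0,0,-0.008,-0.029,0,0,0,0,0,-0.008,-0.029,0,0,0,0,0,0,0,0,0]}}

```text
t: 7.8
ee_pos: [0.5072, -0.0556, 0.137]
orientation: [0.415, 3.113, -0.004]
ft_force: [0.5, -0.5, 0.1]
width: 0.0007
finger_force: 0.0
```

```bash
python3 k.py pics/a5.png
```

```text
t 7.8 tcp [ 0.507 -0.056  0.137] rel [-0.075 -0.049]
scene knob 0.45 [257.2, 203.7] [-0.006 -0.037]
```

View pics/a5.png

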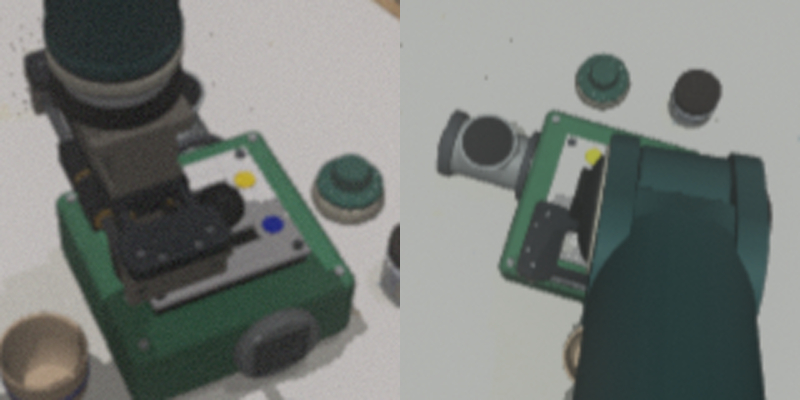

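Call:
{"op": "drive_tool", "data": {"plan": [0,0,0,0.011,-0.003,0,0,0,0,0,0.011,-0.003,0,0,0,0,0,0.011,-0.003,0,0,0,0,0,0.009,-0.0025,0,0,0,0,0,0.007,-0.002,0,0,0,0,0,0.007,-0.002,0,0,0,0,0,0.007,-0.002,0,0,0,0,0,0.007,-0.002,0,0]}}

```text
t: 8.8
ee_pos: [0.5775, -0.07, 0.1364]
orientation: [-0.404, -3.114, -0.0]
ft_force: [-4.7, 0.5, 1.6]
width: 0.0001
finger_force: 2.5
```

Call:
{"op": "drive_tool", "data": {"plan": [0,0,0,0.006,-0.0015,0,0,0,0,0,0.006,-0.0015,0,0,0,0,0,0.004,-0.001,0,0,0,0,0,0.002,-0.0005,0,0]}}

```text
t: 9.2
ee_pos: [0.5948, -0.0747, 0.1356]
orientation: [-0.405, -3.113, 0.001]
ft_force: [-3.9, 0.1, -3.6]
width: 0.0002
finger_force: 2.0
```

```bash
python3 k.py pics/a6.png
```

```text
t 9.2 tcp [ 0.595 -0.075  0.136] rel [ 0.015 -0.044]
```

View pics/a6.png

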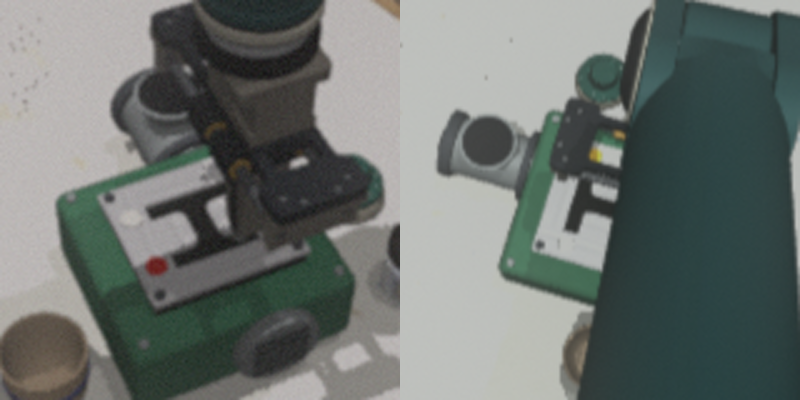

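Call:
{"op": "drive_tool", "data": {"plan": [0,0,0,0.002,-0.0005,0,0,0,0,0,0.002,-0.0005,0,0,0,0,0,0.001,-0.0003,0,0]}}

```text
t: 9.7
ee_pos: [0.6009, -0.0754, 0.1366]
orientation: [0.404, 3.115, 0.001]
ft_force: [-2.9, 1.1, -3.4]
width: 0.0002
finger_force: 1.7
```

Call:
{"op": "drive_tool", "data": {"plan": [0,0,0,0.001,-0.0003,0,0,0,0,0,0.001,-0.0003,0,0]}}

```text
t: 9.9
ee_pos: [0.6029, -0.0761, 0.1367]
orientation: [0.404, 3.115, 0.0]
ft_force: [-2.7, 0.8, -2.3]
width: 0.0006
finger_force: 1.6
```

Call:
{"op": "drive_tool", "data": {"plan": [0,0,0,0.001,-0.0003,0,0,0,0,0,0.0005,-0.0001,0,0]}}

```text
t: 10.1
ee_pos: [0.6045, -0.0767, 0.1367]
orientation: [0.405, 3.115, 0.0]
ft_force: [-2.4, 0.9, -2.8]
width: 0.0005
finger_force: 1.5
```

Call:
{"op": "drive_tool", "data": {"plan": [0,0,0,0.001,-0.0003,0,0,0,0,0,0.001,-0.0003,0,0]}}

```text
t: 10.3
ee_pos: [0.6058, -0.0771, 0.1364]
orientation: [-0.404, -3.114, -0.0]
ft_force: [-4.5, 1.5, -2.5]
width: 0.0003
finger_force: 2.5
```

Call:
{"op": "drive_tool", "data": {"plan": [0,0,0,0.001,-0.0003,0,0,0,0,0,0,0,0,0]}}

```text
t: 10.5
ee_pos: [0.6063, -0.0773, 0.1363]
orientation: [-0.404, -3.113, -0.001]
ft_force: [-5.0, 3.9, -0.9]
width: 0.001
finger_force: 2.9
```

Call:
{"op": "drive_tool", "data": {"plan": [0,0,0,0.001,-0.0003,0,0,0,0,0,0,0,0,0]}}

```text
t: 10.7
ee_pos: [0.6066, -0.0774, 0.1362]
orientation: [-0.404, -3.112, -0.001]
ft_force: [-6.3, 2.3, -0.0]
width: 0.0004
finger_force: 3.8
```

Call:
{"op": "drive_tool", "data": {"plan": [0,0,0,-0.02,0.0055,0,0,0,0,0,-0.03,0.008,0,0,0,0,0,-0.02,0.005,0.04,0,0,0,0,0,0,0.05,0,0,0,0,-0.04,0.04,0,0,0,0,0,-0.03,0.05,0,0,0,0,0,-0.03,0.05,0,0,0,0,0,0,0.05,0,0]}}

```text
t: 11.5
ee_pos: [0.4509, 0.1121, 0.2284]
orientation: [0.408, 3.11, 0.003]
ft_force: [2.5, -0.1, 0.1]
width: 0.0008
finger_force: 0.0
```

Call:
{"op": "drive_tool", "data": {"plan": [0,0,0,0,0.05,0,0,0,0,0,0,0.05,0,0,0,0,0,0,0.05,0,0,0,0,0,0,0,0,0]}}

```text
t: 11.9
ee_pos: [0.4518, 0.2698, 0.2279]
orientation: [0.39, 3.113, 0.01]
ft_force: [-1.6, 0.4, -0.3]
width: 0.0005
finger_force: 0.0
```

```bash
python3 k.py pics/a7.png
python3 - <<'E'
from h import *
for cam in ["top","scene"]:
    r.capture(cam)
    for l in ["glaze_jar","bisque_cup","drying_timer"]:
        for q in r.spot_point(l,cam)[:1]: print(cam,l,q["point"])
E
```

```text
t 11.9 tcp [0.452 0.27  0.228] rel [-0.213  0.251]
scene knob 0.81 [285.7, 194.1] [ 0.048 -0.037]
top knob 0.52 [293.5, 171.0] [ 0.053 -0.03 ]
top glaze_jar [307.7, 156.6]
top bisque_cup [272.2, 255.5]
top drying_timer [268.7, 145.7]
scene glaze_jar [336.8, 232.9]
scene bisque_cup [189.5, 277.9]
scene drying_timer [309.9, 203.1]
```

View pics/a7.png

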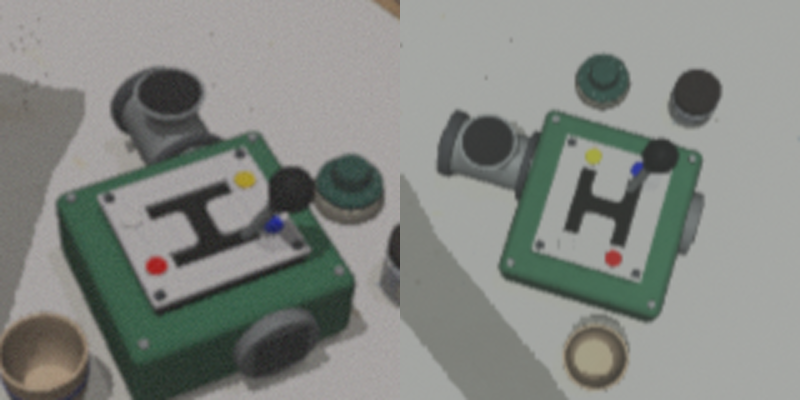

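The lever stands in the far right slot: the knob is at crop (660,156) in the top view, over the blue dot. It stalled against the slot end under about 6 N. The jar, cup and timer have not moved.

```bash
python3 -c "
from plant import r
print(r.finish_job())"
```

```text
the job is handed in; nothing more can be done
None
```

The lever is in the blue-dot slot (far right), pushed until it stopped at the slot's end; the red slot was never entered, the jar, cup and timer stand where they were, and the job is handed in.

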